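# Put the riveting-press tooling back in its foam nests

## Task

The changeover on the riveting press is finished: put its four tools back, each standing upright on the floor of the foam nest whose cut-out has its shape and whose floor has the colour of its paint. Set them down gently rather than letting them drop, and do not push aside or tip the dial indicator and the cup of rivets that lie between them.

Things in the scene. Friction and masses are not known exactly. Their poses are not given: they have to be found in the camera images.
- forming_head: Forming head of the riveting press, a round steel tool standing nose up: yellow flange 54 mm across and 12 mm high, above it a knurled steel barrel 44 mm across from 12 to 52 mm high (the part to grip), then a yellow cone and a small tip, 76 mm high in all, about 0.5 kg. Origin: centre of the underside; z up along its axis. Belongs in nest_round.
- v_block: Dark steel V-block, 46 x 46 mm and 52 mm high, about 0.6 kg, its upper edges painted blue; an open V-groove runs along its x axis in the top (30 mm wide at the top, 18 mm deep). Grip it across y, by the two plain sides 46 mm apart, in its upper half. Origin: centre of the underside. Belongs in nest_square; any quarter turn will do.
- die_set: Small aluminium pillar die set, one solid unit, ends painted red: bottom shoe 80 (x) x 60 (y) x 14 mm, top shoe 76 (x) x 40 (y) mm between 42 and 56 mm high (grip it at mid-length across y, 40 mm), two 12 mm guide posts at x = +-25 mm that stand up to 74 mm, about 0.55 kg. Origin: centre of the underside; x along its long side. Belongs in nest_oblong, its long side along that of the cut-out, either way round.
- hex_anvil: Rivet anvil: a green hexagonal base 48 mm across flats (55 mm across corners) and 18 mm high, with a bare steel post 28 mm in diameter (the part to grip) from 18 to 62 mm high, about 0.5 kg. Origin: centre of the underside, z up. Belongs in nest_hex, which it enters at any yaw.
- nest_round: Black foam nest, 94 x 94 mm, with a round cut-out 70 mm across and a yellow floor. Fixed to the bench, 14 mm thick, floor 4 mm thick, so the cut-out is 10 mm deep; it leaves 8 mm of finger room all round its tool. Origin: centre of the underside, z up; the floor is at z = 4 mm, the rim at z = 14 mm.
- nest_square: Black foam nest, 92 x 92 mm, with a square cut-out 62 x 62 mm, its sides along x and y, and a blue floor. Fixed to the bench, 14 mm thick, floor 4 mm thick, so the cut-out is 10 mm deep; it leaves 8 mm of finger room all round its tool. Origin: centre of the underside, z up; the floor is at z = 4 mm, the rim at z = 14 mm.
- nest_oblong: Black foam nest, 114 (x) x 96 (y) mm, with an oblong cut-out 96 (x) x 76 (y) mm and a red floor. Fixed to the bench, 14 mm thick, floor 4 mm thick, so the cut-out is 10 mm deep; it leaves 8 mm of finger room all round its tool. Origin: centre of the underside, z up; the floor is at z = 4 mm, the rim at z = 14 mm.
- nest_hex: Black foam nest, 94 x 94 mm, with a hexagonal cut-out 64 mm across flats and a green floor. Fixed to the bench, 14 mm thick, floor 4 mm thick, so the cut-out is 10 mm deep; it leaves 8 mm of finger room all round its tool. Origin: centre of the underside, z up; the floor is at z = 4 mm, the rim at z = 14 mm.
- dial_indicator: Bystander to leave alone: dial indicator lying face up, round steel case 56 mm across and 18 mm high with a white face, its plunger reaching 61 mm from the centre along +x. Origin: centre of the case's underside.
- rivet_cup: Bystander to leave alone: clear plastic cup of brass rivets, 56 mm across the rim and 34 mm high. Origin: centre of the underside.
There are look-alikes about, which are no part of the job. Leave any orange look-alike of the hex_anvil alone.

How it is judged:
By the outcome, as a careful person would: the job done as asked, in the order asked, and still so for the second after the job is handed in, with the robot touching nothing.
It also fails if it takes over 120 s, if anything falls off the work surface, if the arm or the gripper's body presses on something with over 40 N, if the wrist force passes 120 N, or if a joint passes its speed limit or range.

## Robot

A 6-joint arm with a two-finger parallel gripper is mounted at the origin on the work surface. World frame = base frame: x ahead of the robot, y to its left, z up, the work surface at z = 0. Lengths are in m, angles in degrees, forces in N, time in s.
With the tool pointing down it reaches from about 0.375 to 0.9 m from the base axis. Payload 3.1 kg.
Tool frame: the origin (TCP) lies on the centre line of the jaws, within the pads' length; the fingertips stand finger_overhang ahead of it and the grasp point (between the pads) lies 5 mm behind it (finger_overhang is the distance from the TCP to the fingertips, in m); z points along the fingers, y is the line along which they close (so a half turn about z gives the same grasp; the last joint's range is limited). The gripper opens to 87 mm and grips with 3 to 60 N. Pads are 19 mm wide; open, the fingers measure 117 mm over their backs; the gripper's body (75 mm by 190 mm) begins 51 mm behind the grasp point.
Start: joints at [-87.462, 30.224, 82.088, -0, 67.689, -10.227], TCP at [0.138, -0.61, 0.237] pointing down, gripper open.
Joint ranges: [-176.69, 176.69], [-43.24, 126.21], [12.49, 139.97], [-82, 262], [0, 151.66], [-163.58, 163.58]. Speed limits (degrees/s): [159.86, 159.86, 180, 180, 180, 180].

## Interface

Orientations are given as a 3x3 rotation matrix whose columns are the frame's x, y, z axes.
In Python, from rig import read_state, capture, calibration, hand_in, finger_overhang gives the robot as it stands.
- The arm moves only by the tool send_rows, never from a script. Its argument "plan" is a list of rows, each a list of 5 numbers: the closure in counts, from 0 (fully open) to 255 (shut), then the shift along the tool's x, y, z in m, then the turn about the tool's z in rad. A call has 1 to 20 rows; each row shifts and turns the commanded pose from where the row before left it, along the tool's axes as they then stand; what a row does not reach is not made up. A row lasts 1/12 s, in which the tool goes at most 41.7 mm and 7.16 degrees, less where a joint would pass 70% of its speed; a pose out of reach is approached as far as the arm can. A call is refused whole if a number of a shift passes 0.0417 or a number of a turn 0.125, either way. A call with a gripper value outside its range is refused whole. The fingers move at their own pace and stop on an object; the grip force is fixed at half the most. Time passes only in rows, so rows that do not move let the fingers close. It gives the time, the measured TCP pose, the force, the opening and the grip force at its end, in the units of the state.
- read_state(): the state, without advancing time (a new reading comes with each control period).
- capture(name): name is "scene" or "top"; returns (picture, depth): 480x640x3 uint8, blue, green, red; 480x640 float32, m along the optical axis (not along the pixel's ray), 0 where there is no reading.
- calibration(name): a dict with "fx", "fy", "cx", "cy" (pixels), "dist_coeffs" ([k1, k2, p1, p2, k3] as OpenCV has them; the pictures are not rectified), "xyz" and "rotation" of the camera in the world. Camera axes: x right, y down, z forward; pixel columns grow to the right and rows downward; lengths in m; the calibration is good to about 2 mm. A picture is of the moment at which its call begins. calibration takes no time and is no camera call.
- hand_in(): hands the job in; it is judged then, once.
The state is a dict: "time_s": time; "joint_positions": joint angles; "qvel": joint speeds; "tau": joint torques, N m; "position": TCP position; "tcp_rot": TCP orientation; "force": force on the tool from outside, world axes, zero at the start; "moment": the same for the moment, N m; "opening": opening from 0.0 (shut) to 1.0 (fully open); "grasp_force": force on a finger pad.
Only numpy, scipy, OpenCV 4.12 (cv2) and the standard library are available. Lean on these libraries where they do the work, as an engineer would, in place of code of your own. Each camera call takes 0.05 s, during which the arm holds its last target. There are 200 camera calls.

## Working session

There is one attempt and no reset: what is moved stays moved. The work goes in short steps, Python scripts to look and compute and a tool call to move; the robot and the scene stay as the last step left them, time stands still between calls to the robot, and variables do not carry over. Pictures are saved under pics/ and viewed, at most 14 in all, crops included, and the job is handed in when it is done.

Besides the shell and the picture viewer there is one more tool, called after ">>>" as name(argument=value, ...), one argument or row to a line, values as JSON. send_rows: Moves the arm, as the interface text tells. Its arguments: {"type":"object","properties":{"plan":{"type":"array","items":{"type":"array","items":{"type":"number"}}}},"required":["plan"]}

```bash
mkdir -p pics; ls; python3 - <<'E'
from rig import *
import cv2
print(read_state(), finger_overhang)
for n in("scene","top"):
    p,d=capture(n); cv2.imwrite(f"pics/{n}0.png",p); print(n,calibration(n))
E
```

```text
pics
{'time_s': 0.0, 'joint_positions': array([-8.74625187e+01,  3.02757713e+01,  8.21554894e+01,  4.44785137e-04,
        6.76878339e+01, -1.02281364e+01]), 'qvel': array([ 0.01151656, -0.05706905,  0.04735968, -0.02639089,  0.04846502,
        0.08922721]), 'tau': array([ 1.86822158e-04, -4.40044320e+01, -1.76592261e+01,  6.32551708e-02,
        5.81339083e-02, -1.68843071e-04]), 'position': array([ 0.13809309, -0.60885042,  0.23561082]), 'tcp_rot': array([[ 9.75282795e-01,  2.20960317e-01, -8.48506711e-05],
       [ 2.20960013e-01, -9.75280657e-01,  2.07687236e-03],
       [ 3.76153157e-04, -2.04428648e-03, -9.99997840e-01]]), 'force': array([-0.54663263,  0.46621499,  0.68000956]), 'moment': array([-0.02650386, -0.02143108,  0.00137287]), 'grasp_force': 0.0, 'opening': 0.9981424749154032} 0.014
scene {'fx': 451.72609490318195, 'fy': 451.72609490318195, 'cx': 319.4468922169164, 'cy': 229.7924271935646, 'dist_coeffs': array([-0.04441608,  0.        ,  0.        ,  0.        ,  0.        ]), 'xyz': array([1.1273915 , 0.26038866, 0.54658624]), 'rotation': array([[-0.41437569,  0.55958118, -0.71774765],
       [ 0.91010449,  0.25338405, -0.32788158],
       [-0.00161055, -0.78909152, -0.61427354]])}
top {'fx': 433.5813790285559, 'fy': 433.5813790285559, 'cx': 320.8887687656225, 'cy': 246.6693359366904, 'dist_coeffs': array([-0.01203902,  0.        ,  0.        ,  0.        ,  0.        ]), 'xyz': array([ 0.45475257, -0.00915736,  0.99471376]), 'rotation': array([[ 1.59375416e-02, -9.98445744e-01,  5.34049634e-02],
       [-9.99872549e-01, -1.58646744e-02,  1.78810611e-03],
       [-9.38074582e-04, -5.34266549e-02, -9.98571336e-01]])}
```

View pics/top0.png

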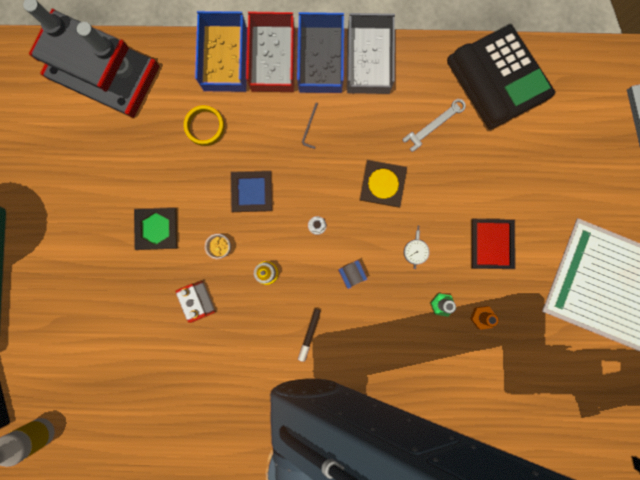

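View pics/scene0.png

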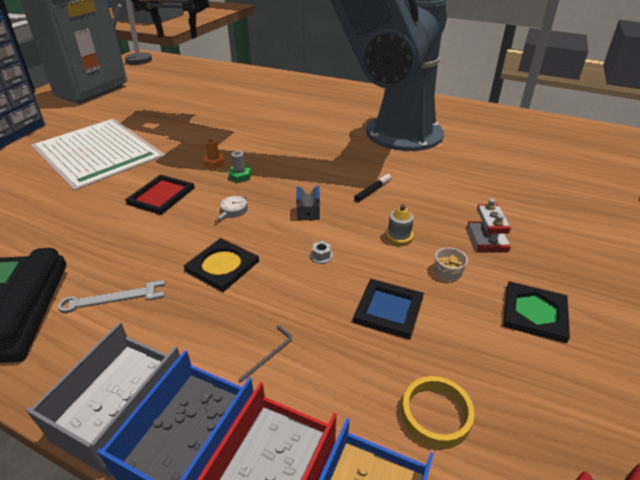

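The top picture shows, at pixels: forming head (265,272), V-block (353,273), die set (196,300), green anvil (443,304) with the orange look-alike at (485,317), and the cup (218,246) and dial (417,252). The nests are at (383,184) round, (252,191) square, (493,244) oblong and (156,228) hex. The scene picture agrees.

```bash
cat > h.py <<'E'
import numpy as np, cv2
from rig import *
def cloud(name):
    p,d=capture(name); c=calibration(name)
    K=np.array([[c['fx'],0,c['cx']],[0,c['fy'],c['cy']],[0,0,1]])
    uv=np.stack(np.meshgrid(np.arange(640.),np.arange(480.)),-1).reshape(-1,1,2)
    n=cv2.undistortPoints(uv,K,np.array(c['dist_coeffs'])).reshape(480,640,2)
    P=np.dstack([n,np.ones((480,640))])*d[...,None]
    return p,d,P@c['rotation'].T+c['xyz']
def win(W,d,u,v,r=28):
    s=np.s_[max(0,v-r):v+r,max(0,u-r):u+r]; w=W[s].reshape(-1,3); return w[d[s].ravel()>0],s
def rect(w):
    (x,y),(a,b),t=cv2.minAreaRect((w[:,:2]*1000).astype(np.float32)); return np.round([x,y,a,b,t],1)
E
python3 - <<'E'
from h import *
p,d,W=cloud("top")
np.set_printoptions(suppress=True,precision=1)
hsv=cv2.cvtColor(p,cv2.COLOR_BGR2HSV)
for n,u,v,lo,hi in [("head",265,272,.006,.5),("headbarrel",265,272,.045,.5),("vb",353,273,.02,.5),("die",196,300,.008,.5),("dietop",196,300,.038,.062),("diepost",196,300,.064,.09),("hex",443,304,.008,.5),("hexpost",443,304,.05,.5),("orange",485,317,.05,.5),("cup",218,246,.008,.5),("dial",417,252,.008,.5),("nut",317,225,.008,.5)]:
    w,_=win(W,d,u,v,24); t=np.median(w[w[:,2]<.006][:,2]); q=w[(w[:,2]>lo)&(w[:,2]<hi)]
    print(n,len(q),"table",round(t*1e3,1),"top",np.percentile(q[:,2],97)*1e3 if len(q) else 0,rect(q) if len(q)>3 else 0,"med",np.median(q,0)*1e3)
for n,u,v,h in [("round",383,184,28),("square",252,191,110),("oblong",493,244,0),("hexn",156,228,65)]:
    w,s=win(W,d,u,v,30); hh=hsv[s].reshape(-1,3)[d[s].ravel()>0].astype(int)
    m=(abs((hh[:,0]-h+90)%180-90)<10)&(hh[:,1]>130)&(abs(w[:,2])<.02)
    pp=hsv[v,u]
    m=(abs((hh[:,0]-int(pp[0])+90)%180-90)<8)&(abs(hh[:,1]-int(pp[1]))<50)&(abs(hh[:,2]-int(pp[2]))<60)
    black=(hh[:,2]<70)&(w[:,2]>.007); q=w[m]; b=w[black]
    print(n,pp,len(q),q.mean(0)*1e3,rect(q),"frame",len(b),rect(b),np.median(b[:,2])*1e3)
big=cv2.resize(p[160:340,120:520],(800,360),interpolation=cv2.INTER_CUBIC); cv2.imwrite("pics/crop1.png",big)
E
```

```text
head 451 table 0.3 top 73.95501830745599 [446.9 114.2  52.   46.7   0.9] med [447.8 111.5  54.2]
headbarrel 323 table 0.3 top 74.94681856828853 [447.1 116.4  41.2  42.2   1. ] med [447.8 115.3  56.6]
vb 465 table 0.2 top 54.79135129225225 [447.  -76.1  46.1  46.7  26.8] med [446.8 -76.7  47.6]
die 1024 table 0.2 top 73.53965307357777 [380.1 272.3  81.6  58.5  22.3] med [382.8 264.3  55.5]
dietop 602 table 0.2 top 60.795063559664726 [380.  272.4  76.4  41.4  24.1] med [380.8 270.   56.4]
diepost 72 table 0.2 top 76.78192430028479 [379.  271.5  63.2  14.1  25.9] med [396.4 276.7  73.1]
hex 429 table 0.4 top 64.75763284357258 [ 381.9 -280.1   48.    48.3   79.6] med [ 383.7 -276.    20.3]
hexpost 147 table 0.4 top 65.72447050916769 [ 381.7 -282.4   25.8   26.9   51.2] med [ 381.9 -281.    62.1]
orange 152 table 0.3 top 65.50784827193314 [ 353.8 -374.9   26.8   26.3   42.4] med [ 353.8 -373.4   62.2]
cup 499 table 0.0 top 35.82178486897428 [504.  224.3  54.6  53.5  89.6] med [504.7 226.3  23.1]
dial 538 table 0.2 top 22.282800117920473 [ 506.6 -223.1   62.    69.8   43.4] med [ 500.6 -222.1   18.4]
nut 182 table 0.1 top 25.69810323632276 [557.3   3.8  31.5  35.1  50.2] med [557.7   4.2  22.6]
round [ 24 255 230] 672 [ 656.7 -148.2    4.3] [ 657.  -147.5   66.5   67.5    1.6] frame 82 [ 654.3 -147.1   87.3   88.    80.4] 14.327392224969039
square [110 132 139] 671 [633.5 155.    4.7] [633.  154.3  62.2  61.7   3.7] frame 465 [631.4 153.9  86.6  87.6   2.1] 13.938332276021814
oblong [  3 241 186] 1337 [ 521.3 -400.5    4.5] [ 521.5 -400.7   94.7   74.5    0.7] frame 532 [ 520.8 -397.4  107.4   96.5    0.6] 13.916256078076062
hexn [ 65 180 180] 609 [544.4 373.1   4.3] [543.7 373.5  67.2  60.1   2.3] frame 928 [543.1 370.6  90.3  94.5   3. ] 14.110998999513457
```

View pics/crop1.png

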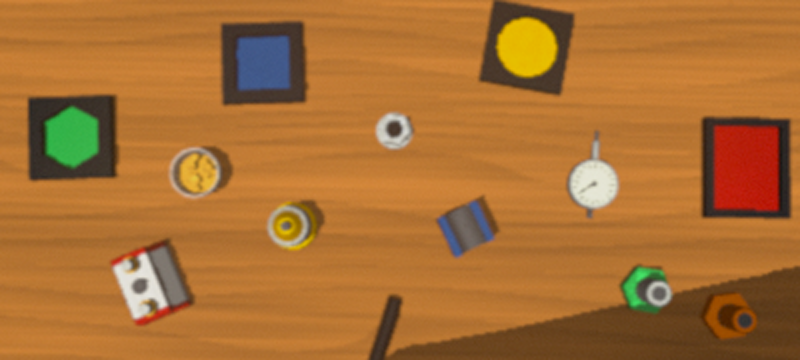

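The crop confirms the headings: V-block groove about 27° from +x, die-set long side about 24°, and the oblong nest's long side along x. Sizes and heights match the sheet. I'll start with the anvil.

```bash
cat >> h.py <<'E'
def go(x,y,z,psi=None,frm=None):
    "shift (tool axes, after turning) and turn from the present (or given) pose to x,y,z (m), psi deg"
    s=read_state(); R=s['tcp_rot']; p=s['position'] if frm is None else np.array(frm)
    p0=np.degrees(np.arctan2(R[1,0],R[0,0])); psi=p0 if psi is None else psi
    c,sn=np.cos(np.radians(psi)),np.sin(np.radians(psi)); d=np.array([x,y,z])-p
    print("psi",p0.round(2),"turn",np.radians(p0-psi).round(4),"shift",np.round([d[0]*c+d[1]*sn,d[0]*sn-d[1]*c,-d[2]],4))
E
python3 -c "
from h import *
go(.382,-.281,.12,30,frm=(.138,-.61,.237))"
```

```text
psi 12.76 turn -0.3008 shift [ 0.3758 -0.1629  0.117 ]
```

>>> send_rows(
  plan=[
    [0,0,0,0,-0.1],
    [0,0,0,0,-0.1],
    [0,0.0268,-0.0116,0,-0.1],
    [0,0.0268,-0.0116,0,0],
    [0,0.0268,-0.0116,0,0],
    [0,0.0268,-0.0116,0,0],
    [0,0.0268,-0.0116,0,0],
    [0,0.0268,-0.0116,0,0],
    [0,0.0268,-0.0116,0,0],
    [0,0.0268,-0.0116,0,0],
    [0,0.0268,-0.0116,0,0],
    [0,0.0268,-0.0116,0,0],
    [0,0.0268,-0.0116,0,0],
    [0,0.0268,-0.0116,0,0],
    [0,0.0268,-0.0116,0.03,0],
    [0,0.0268,-0.0116,0.03,0],
    [0,0,0,0.03,0],
    [0,0,0,0.02,0],
    [0,0,0,0,0],
    [0,0,0,0,0],
  ],
)

```text
time_s: 1.82
position: [0.3839, -0.283, 0.1261]
tcp_rot: [[0.866, 0.5, -0.002], [0.5, -0.866, 0.002], [-0.001, -0.003, -1.0]]
force: [-0.0, -0.8, -0.0]
opening: 1.0
grasp_force: 0.0
```

```bash
python3 -c "
from h import *
p,d=capture('scene');cv2.imwrite('pics/s1.png',p[100:280,140:380].repeat(3,0).repeat(3,1))
go(.382,-.281,.037)"
```

```text
psi 29.94 turn 0.0 shift [-0.0006 -0.0038  0.0902]
```

View pics/s1.png

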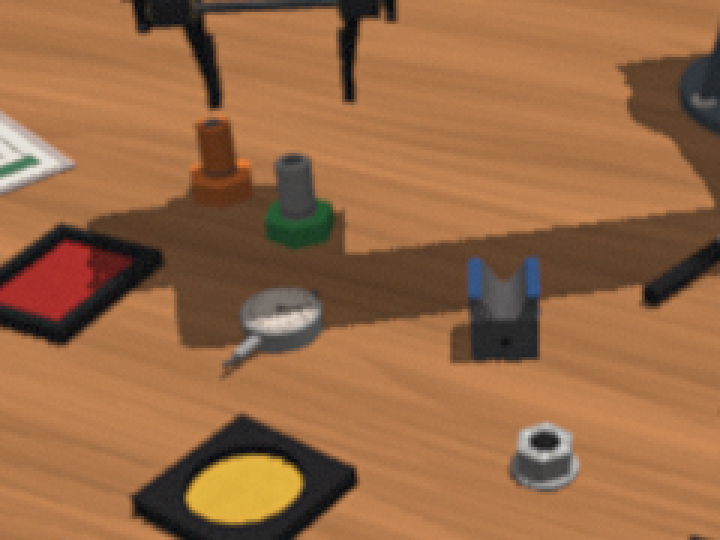

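Green anvil at (297,195) in the crop, with the open fingers (213,105) and (348,100) either side of it and clear of the orange one. I'll go down, close and lift.

>>> send_rows(
  plan=[
    [0,0,-0.003,0.02,0],
    [0,0,0,0.02,0],
    [0,0,0,0.02,0],
    [0,0,0,0.02,0],
    [0,0,0,0.008,0],
    [0,0,0,0,0],
    [0,0,0,0,0],
    [255,0,0,0,0],
    [255,0,0,0,0],
    [255,0,0,0,0],
    [255,0,0,0,0],
    [255,0,0,0,0],
    [255,0,0,0,0],
    [255,0,0,0,0],
    [255,0,0,0,0],
    [255,0,0,0,0],
  ],
)

```text
time_s: 3.2
position: [0.3827, -0.2809, 0.0388]
tcp_rot: [[0.866, 0.499, -0.0], [0.499, -0.866, 0.0], [-0.0, -0.0, -1.0]]
force: [0.0, 0.0, -0.3]
opening: 0.403
grasp_force: 0.0
```

>>> send_rows(
  plan=[
    [255,0,0,0,0],
    [255,0,0,0,0],
    [255,0,0,0,0],
    [255,0,0,0,0],
    [255,0,0,0,0],
    [255,0,0,-0.005,0],
    [255,0,0,-0.015,0],
    [255,0,0,-0.025,0],
    [255,0,0,-0.03,0],
    [255,0,0,-0.03,0],
    [255,0,0,-0.03,0],
    [255,0,0,-0.015,0],
    [255,0,0,0,0],
  ],
)

```text
time_s: 4.28
position: [0.383, -0.281, 0.1915]
tcp_rot: [[0.866, 0.5, 0.003], [0.5, -0.866, -0.003], [0.001, 0.004, -1.0]]
force: [1.5, -0.6, -5.6]
opening: 0.313
grasp_force: 30.0
```

```bash
python3 -c "
from h import *
go(.544,.3725,.19)"
```

```text
psi 29.97 turn 0.0 shift [ 0.4659 -0.4857  0.0015]
```

>>> send_rows(
  plan=[
    [255,0.0095,-0.0101,0,0],
    [255,0.0243,-0.0253,0,0],
    [255,0.0243,-0.0253,0,0],
    [255,0.0243,-0.0253,0,0],
    [255,0.0243,-0.0253,0,0],
    [255,0.0243,-0.0253,0,0],
    [255,0.0243,-0.0253,0,0],
    [255,0.0243,-0.0253,0,0],
    [255,0.0243,-0.0253,0,0],
    [255,0.0243,-0.0253,0,0],
    [255,0.0243,-0.0253,0,0],
    [255,0.0243,-0.0253,0,0],
    [255,0.0243,-0.0253,0,0],
    [255,0.0243,-0.0253,0,0],
    [255,0.0243,-0.0253,0,0],
    [255,0.0243,-0.0253,0,0],
    [255,0.0243,-0.0253,0,0],
    [255,0.0243,-0.0253,0,0],
    [255,0.0243,-0.0253,0,0],
    [255,0.019,-0.0202,0,0],
  ],
)

```text
time_s: 5.95
position: [0.5409, 0.3748, 0.1848]
tcp_rot: [[0.866, 0.5, -0.007], [0.5, -0.866, -0.002], [-0.007, -0.002, -1.0]]
force: [-0.2, 0.1, -5.7]
opening: 0.31
grasp_force: 30.0
```

>>> send_rows(
  plan=[
    [255,0,0,0.01,0],
    [255,0,0,0.02,0],
    [255,0,0,0.03,0],
    [255,0,0,0.03,0],
    [255,0,0,0.01,0],
    [255,0,0,0,0],
    [255,0,0,0,0],
    [255,0,0,0,0],
    [255,0,0,0,0],
  ],
)

```text
time_s: 6.7
position: [0.5452, 0.3731, 0.0908]
tcp_rot: [[0.866, 0.499, 0.004], [0.499, -0.867, 0.002], [0.004, 0.0, -1.0]]
force: [0.7, -0.1, -5.9]
opening: 0.313
grasp_force: 30.0
```

```bash
python3 - <<'E'
from h import *
go(.544,.3725,.0428)
p,d=capture('scene');cv2.imwrite('pics/s2.png',p[180:370,420:640].repeat(3,0).repeat(3,1))
p,d,W=cloud('scene')
h=cv2.cvtColor(p,cv2.COLOR_BGR2HSV)
m=(abs(h[...,0].astype(int)-65)<12)&(h[...,1]>110)&(d>0)
for lo,hi in((-.01,.012),(.03,.2)):
    q=W[m&(W[...,2]>lo)&(W[...,2]<hi)&(abs(W[...,1]-.37)<.08)&(abs(W[...,0]-.54)<.08)]; print(len(q),q.min(0),q.max(0),rect(q))
E
```

```text
psi 29.95 turn 0.0 shift [-0.0014 -0.0001  0.048 ]
825 [0.51136868 0.34290186 0.00150656] [0.57085719 0.40600529 0.010292  ] [541.  374.8  59.9  62.4   2.6]
554 [0.53565417 0.34641616 0.05128068] [0.57039493 0.3987964  0.08002084] [554.  373.3  34.   51.7   4.7]
```

View pics/s2.png

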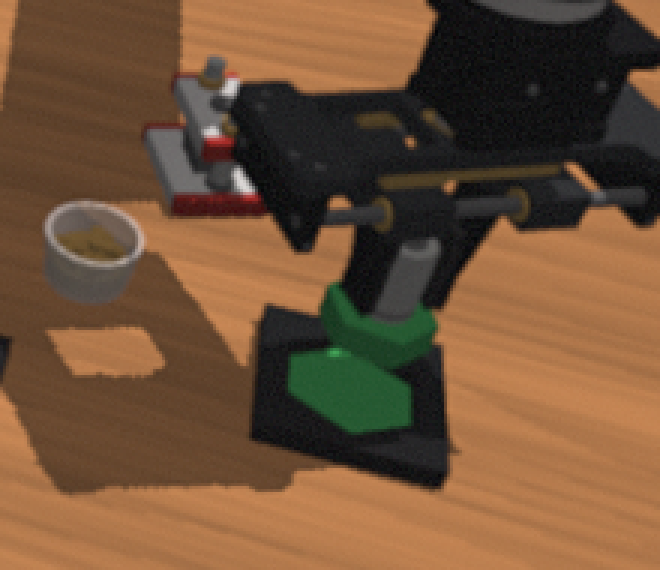

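The crop shows the anvil held at (385,320) over the green floor at (350,390). Its lean matches the perspective there, so it is upright. I'll lower it.

>>> send_rows(
  plan=[
    [255,-0.0015,0,0.01,0],
    [255,0,0,0.015,0],
    [255,0,0,0.01,0],
    [255,0,0,0.005,0],
    [255,0,0,0.003,0],
    [255,0,0,0,0],
    [255,0,0,0,0],
    [255,0,0,0.002,0],
    [255,0,0,0,0],
    [255,0,0,0,0],
  ],
)

```text
time_s: 7.63
position: [0.5427, 0.3718, 0.0442]
tcp_rot: [[0.866, 0.499, 0.0], [0.499, -0.866, 0.0], [0.0, 0.0, -1.0]]
force: [-0.4, 0.4, -5.6]
opening: 0.314
grasp_force: 30.0
```

>>> send_rows(
  plan=[
    [255,0,0,0.001,0],
    [255,0,0,0.001,0],
    [255,0,0,0,0],
    [255,0,0,0,0],
  ],
)

```text
time_s: 7.97
position: [0.5429, 0.3719, 0.0429]
tcp_rot: [[0.866, 0.499, 0.001], [0.499, -0.866, 0.0], [0.001, 0.0, -1.0]]
force: [-1.1, -0.7, 1.4]
opening: 0.319
grasp_force: 30.0
```

>>> send_rows(
  plan=[
    [0,0,0,0,0],
    [0,0,0,0,0],
    [0,0,0,0,0],
    [0,0,0,0,0],
    [0,0,0,0,0],
    [0,0,0,0,0],
    [0,0,0,0,0],
    [0,0,0,0,0],
    [0,0,0,-0.01,0],
    [0,0,0,-0.025,0],
    [0,0,0,-0.04,0],
    [0,0,0,-0.04,0],
    [0,0,0,-0.025,0],
    [0,0,0,0,0.1],
    [0,0,0,0,0],
  ],
)

```text
time_s: 9.22
position: [0.544, 0.3724, 0.1855]
tcp_rot: [[0.913, 0.409, 0.006], [0.409, -0.913, 0.003], [0.006, -0.0, -1.0]]
force: [-0.9, 0.4, -1.2]
opening: 0.999
grasp_force: 0.0
```

```bash
python3 -c "
from h import *
go(.380,.2722,.13,24.2)"
```

```text
psi 24.13 turn -0.0013 shift [-0.1906  0.0242  0.0555]
```

>>> send_rows(
  plan=[
    [0,-0.0136,0.0017,0,0],
    [0,-0.0272,0.0035,0,0],
    [0,-0.0272,0.0035,0,0],
    [0,-0.0272,0.0035,0,0],
    [0,-0.0272,0.0035,0,0],
    [0,-0.0272,0.0035,0,0],
    [0,-0.0272,0.0035,0,0],
    [0,-0.0136,0.0017,0.015,0],
    [0,0,0,0.03,0],
    [0,0,0,0.01,0],
    [0,0,0,0,0],
    [0,0,0,0,0],
    [0,0,0,0,0],
  ],
)

```text
time_s: 10.3
position: [0.3793, 0.2715, 0.1271]
tcp_rot: [[0.912, 0.411, 0.0], [0.411, -0.912, 0.0], [0.0, 0.0, -1.0]]
force: [0.3, -0.0, 0.5]
opening: 0.999
grasp_force: 0.0
```

```bash
python3 - <<'E'
from h import *
go(.380,.2722,.044)
p,d=capture('scene');cv2.imwrite('pics/s3.png',p[150:350,400:620].repeat(3,0).repeat(3,1))
E
```

```text
psi 24.28 turn 0.0 shift [ 0.0009 -0.0003  0.0831]
```

View pics/s3.png

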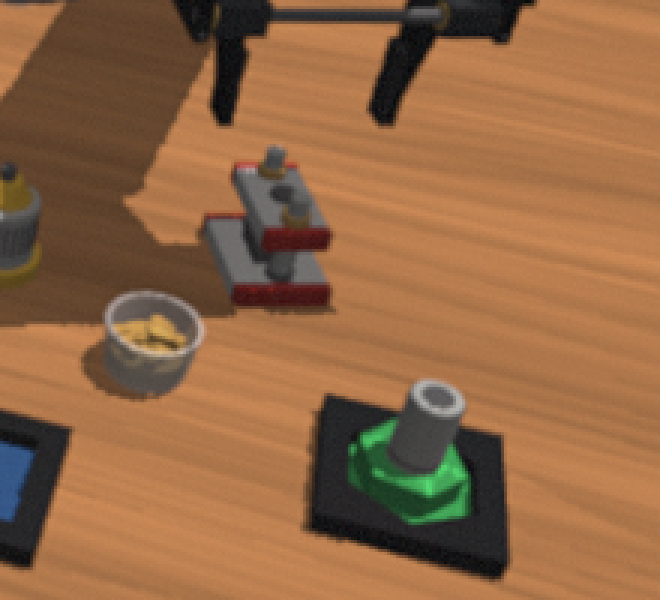

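The anvil stands in the green cut-out, (420,455) in the crop. The open jaws (225,120) and (385,120) straddle the die set at (285,230).

>>> send_rows(
  plan=[
    [0,0.001,0,0.02,0],
    [0,0,0,0.02,0],
    [0,0,0,0.02,0],
    [0,0,0,0.015,0],
    [0,0,0,0.008,0],
    [0,0,0,0,0],
    [255,0,0,0,0],
    [255,0,0,0,0],
    [255,0,0,0,0],
    [255,0,0,0,0],
    [255,0,0,0,0],
    [255,0,0,0,0],
    [255,0,0,0,0],
    [255,0,0,0,0],
    [255,0,0,0,0],
    [255,0,0,0,0],
    [255,0,0,0,0],
    [255,0,0,0,0],
  ],
)

```text
time_s: 11.85
position: [0.3797, 0.2721, 0.044]
tcp_rot: [[0.912, 0.41, -0.0], [0.41, -0.912, 0.0], [0.0, -0.0, -1.0]]
force: [-2.8, 3.5, 4.1]
opening: 0.452
grasp_force: 30.0
```

>>> send_rows(
  plan=[
    [255,0,0,-0.005,0],
    [255,0,0,-0.015,0],
    [255,0,0,-0.025,0],
    [255,0,0,-0.03,0],
    [255,0,0,-0.03,0.05],
    [255,0,0,-0.03,0.08],
    [255,0,0,-0.015,0.1],
    [255,0,0,0,0.1],
    [255,0,0,0,0.08],
    [255,0,0,0,0],
    [255,0,0,0,0],
  ],
)

```text
time_s: 12.77
position: [0.3789, 0.271, 0.1932]
tcp_rot: [[1.0, 0.015, -0.002], [0.015, -1.0, -0.002], [-0.002, 0.002, -1.0]]
force: [-0.5, -0.3, -5.8]
opening: 0.454
grasp_force: 30.0
```

```bash
python3 -c "
from h import *
go(.5215,-.4003,.09)"
```

```text
psi 0.86 turn 0.0 shift [0.1325 0.6733 0.1032]
```

>>> send_rows(
  plan=[
    [255,0.0033,0.0178,0,0],
    [255,0.0068,0.0345,0,0],
    [255,0.0068,0.0345,0,0],
    [255,0.0068,0.0345,0,0],
    [255,0.0068,0.0345,0,0],
    [255,0.0068,0.0345,0,0],
    [255,0.0068,0.0345,0,0],
    [255,0.0068,0.0345,0,0],
    [255,0.0068,0.0345,0,0],
    [255,0.0068,0.0345,0,0],
    [255,0.0068,0.0345,0,0],
    [255,0.0068,0.0345,0,0],
    [255,0.0068,0.0345,0,0],
    [255,0.0068,0.0345,0,0],
    [255,0.0068,0.0345,0,0],
    [255,0.0068,0.0345,0,0],
    [255,0.0068,0.0345,0,0],
    [255,0.0068,0.0345,0,0],
    [255,0.0068,0.0345,0,0],
    [255,0.0068,0.0345,0,0],
  ],
)

```text
time_s: 14.43
position: [0.52, -0.4009, 0.1919]
tcp_rot: [[1.0, 0.015, -0.003], [0.015, -1.0, 0.003], [-0.003, -0.003, -1.0]]
force: [2.2, 0.5, -6.2]
opening: 0.458
grasp_force: 30.0
```

>>> send_rows(
  plan=[
    [255,0,0,0.01,0],
    [255,0,0,0.02,0],
    [255,0,0,0.03,0],
    [255,0,0,0.03,0],
    [255,0,0,0.01,0],
    [255,0,0,0,0],
    [255,0,0,0,0],
    [255,0,0,0,0],
  ],
)

```text
time_s: 15.1
position: [0.522, -0.4008, 0.0953]
tcp_rot: [[1.0, 0.013, 0.002], [0.013, -1.0, -0.003], [0.002, 0.003, -1.0]]
force: [-0.1, -0.3, -5.3]
opening: 0.456
grasp_force: 30.0
```

```bash
python3 - <<'E'
from h import *
go(.5215,-.4003,.048)
p,d=capture('scene');cv2.imwrite('pics/s4.png',p[90:270,60:280].repeat(3,0).repeat(3,1))
E
```

```text
psi 0.77 turn 0.0 shift [-0.0005 -0.0005  0.0473]
```

View pics/s4.png

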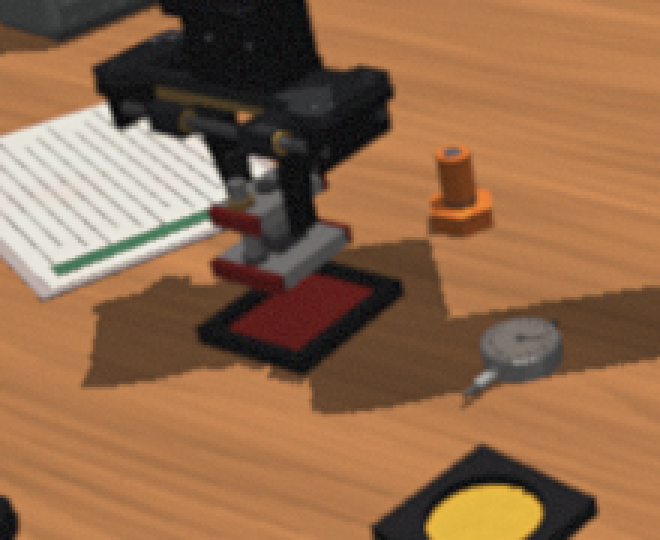

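The die set is level at (280,240), square above the red floor (300,310), and the dial is untouched at (522,345). I'll lower it.

>>> send_rows(
  plan=[
    [255,0,0,0.01,0],
    [255,0,0,0.015,0],
    [255,0,0,0.01,0],
    [255,0,0,0.006,0],
    [255,0,0,0.003,0],
    [255,0,0,0,0],
    [255,0,0,0,0],
    [255,0,0,0.002,0],
    [255,0,0,0,0],
    [255,0,0,0,0],
  ],
)

```text
time_s: 15.98
position: [0.5211, -0.3999, 0.0482]
tcp_rot: [[1.0, 0.013, 0.0], [0.013, -1.0, -0.0], [0.0, 0.0, -1.0]]
force: [-0.6, -0.1, -6.3]
opening: 0.452
grasp_force: 30.0
```

>>> send_rows(
  plan=[
    [255,0,0,0.001,0],
    [255,0,0,0.001,0],
    [255,0,0,0,0],
    [255,0,0,0,0],
  ],
)

```text
time_s: 16.32
position: [0.5212, -0.4, 0.048]
tcp_rot: [[1.0, 0.013, 0.001], [0.013, -1.0, -0.001], [0.001, 0.001, -1.0]]
force: [-3.4, 2.1, 5.1]
opening: 0.458
grasp_force: 30.0
```

>>> send_rows(
  plan=[
    [0,0,0,0,0],
    [0,0,0,0,0],
    [0,0,0,0,0],
    [0,0,0,0,0],
    [0,0,0,0,0],
    [0,0,0,0,0],
    [0,0,0,0,0],
    [0,0,0,0,0],
    [0,0,0,-0.01,0],
    [0,0,0,-0.025,0],
    [0,0,0,-0.04,0],
    [0,0,0,-0.04,0],
    [0,0,0,-0.025,-0.09],
    [0,0,0,0,-0.122],
    [0,0,0,0,-0.122],
    [0,0,0,0,-0.122],
    [0,0,0,0,0],
  ],
)

```text
time_s: 17.73
position: [0.521, -0.3997, 0.187]
tcp_rot: [[0.891, 0.454, 0.001], [0.454, -0.891, -0.001], [0.0, 0.001, -1.0]]
force: [0.4, 0.7, -1.0]
opening: 0.996
grasp_force: 0.0
```

```bash
python3 -c "
from h import *
go(.447,-.0763,.12,26.9)"
```

```text
psi 26.98 turn 0.0014 shift [ 0.0804 -0.3219  0.067 ]
```

>>> send_rows(
  plan=[
    [0,0.004,-0.0162,0,0],
    [0,0.008,-0.0322,0,0],
    [0,0.008,-0.0322,0,0],
    [0,0.008,-0.0322,0,0],
    [0,0.008,-0.0322,0,0],
    [0,0.008,-0.0322,0,0],
    [0,0.008,-0.0322,0,0],
    [0,0.008,-0.0322,0,0],
    [0,0.008,-0.0322,0,0],
    [0,0.008,-0.0322,0,0],
    [0,0.004,-0.016,0.015,0],
    [0,0,0,0.03,0],
    [0,0,0,0.02,0],
    [0,0,0,0,0],
    [0,0,0,0,0],
    [0,0,0,0,0],
  ],
)

```text
time_s: 19.07
position: [0.4476, -0.0769, 0.1216]
tcp_rot: [[0.893, 0.45, 0.001], [0.45, -0.893, -0.001], [0.001, 0.001, -1.0]]
force: [-0.9, 0.4, -0.2]
opening: 1.0
grasp_force: 0.0
```

```bash
python3 - <<'E'
from h import *
go(.447,-.0763,.033)
p,d=capture('scene');cv2.imwrite('pics/s5.png',p[110:290,100:360].repeat(3,0).repeat(3,1))
E
```

```text
psi 26.76 turn 0.0 shift [-0.0003 -0.0008  0.0886]
```

View pics/s5.png

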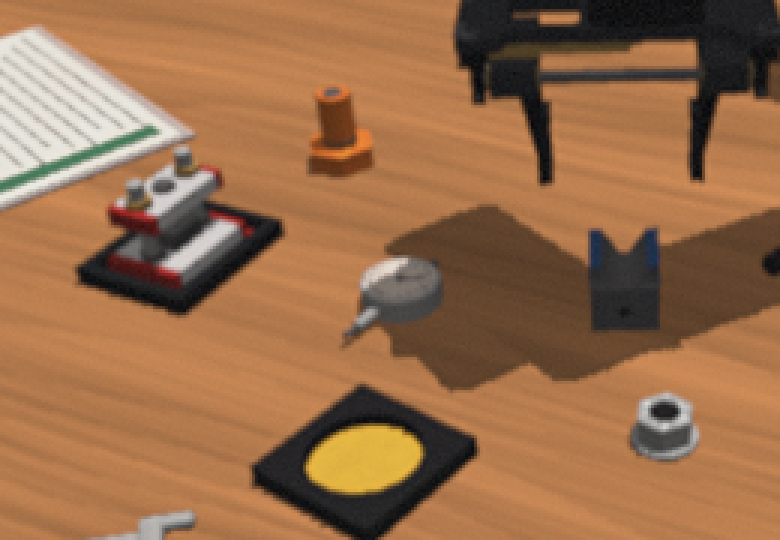

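The die set sits inside the red cut-out at (180,250), and the jaws (545,180) and (697,178) straddle the V-block (625,280) across its groove. I'll grip it.

>>> send_rows(
  plan=[
    [0,0,-0.0005,0.02,0],
    [0,0,0,0.02,0],
    [0,0,0,0.02,0],
    [0,0,0,0.015,0],
    [0,0,0,0.01,0],
    [0,0,0,0.003,0],
    [0,0,0,0,0],
    [255,0,0,0,0],
    [255,0,0,0,0],
    [255,0,0,0,0],
    [255,0,0,0,0],
    [255,0,0,0,0],
    [255,0,0,0,0],
    [255,0,0,0,0],
    [255,0,0,0,0],
    [255,0,0,0,0],
    [255,0,0,0,0],
    [255,0,0,0,0],
  ],
)

```text
time_s: 20.62
position: [0.447, -0.0761, 0.033]
tcp_rot: [[0.892, 0.452, 0.001], [0.452, -0.892, -0.0], [0.001, 0.001, -1.0]]
force: [-0.0, -0.5, 2.6]
opening: 0.527
grasp_force: 30.0
```

>>> send_rows(
  plan=[
    [255,0,0,-0.005,0],
    [255,0,0,-0.015,0],
    [255,0,0,-0.025,0],
    [255,0,0,-0.03,0],
    [255,0,0,-0.03,0.05],
    [255,0,0,-0.03,0.08],
    [255,0,0,-0.02,0.11],
    [255,0,0,0,0.11],
    [255,0,0,0,0.08],
    [255,0,0,0,0],
    [255,0,0,0,0],
  ],
)

```text
time_s: 21.53
position: [0.4451, -0.0752, 0.1871]
tcp_rot: [[0.999, 0.041, -0.003], [0.041, -0.999, 0.001], [-0.003, -0.002, -1.0]]
force: [0.0, -0.4, -6.2]
opening: 0.527
grasp_force: 30.0
```

```bash
python3 -c "
from h import *
go(.6325,.1543,.09)"
```

```text
psi 2.35 turn 0.0 shift [ 0.1966 -0.2216  0.0971]
```

>>> send_rows(
  plan=[
    [255,0.0098,-0.0111,0,0],
    [255,0.0195,-0.0222,0,0],
    [255,0.0195,-0.0222,0,0],
    [255,0.0195,-0.0222,0,0],
    [255,0.0195,-0.0222,0,0],
    [255,0.0195,-0.0222,0,0],
    [255,0.0195,-0.0222,0,0],
    [255,0.0195,-0.0222,0,0],
    [255,0.0195,-0.0222,0,0],
    [255,0.0195,-0.0222,0,0],
    [255,0.0098,-0.0111,0.01,0],
    [255,0,0,0.025,0],
    [255,0,0,0.03,0],
    [255,0,0,0.025,0],
    [255,0,0,0.01,0],
    [255,0,0,0,0],
    [255,0,0,0,0],
    [255,0,0,0,0],
  ],
)

```text
time_s: 23.03
position: [0.6343, 0.1535, 0.0891]
tcp_rot: [[0.999, 0.039, 0.003], [0.039, -0.999, 0.0], [0.003, -0.0, -1.0]]
force: [0.1, -0.2, -6.2]
opening: 0.524
grasp_force: 30.0
```

```bash
python3 - <<'E'
from h import *
go(.6325,.1543,.037)
p,d=capture('scene');cv2.imwrite('pics/s6.png',p[180:350,300:500].repeat(3,0).repeat(3,1))
E
```

```text
psi 2.24 turn 0.0 shift [-0.0018 -0.0009  0.0521]
```

View pics/s6.png

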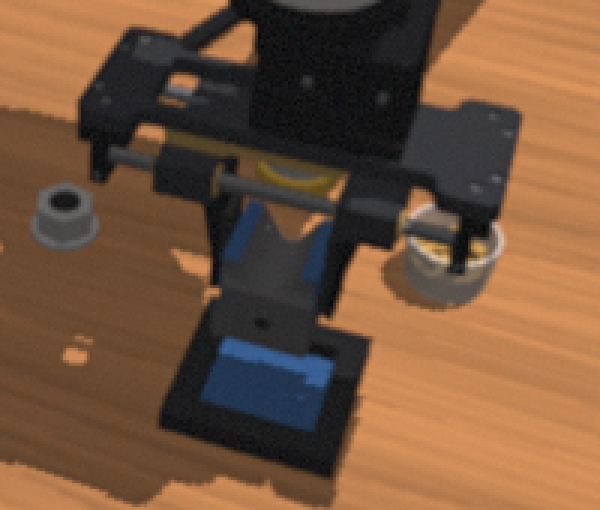

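The V-block hangs square above the blue floor (270,385), and the cup (455,265) lies well behind. I'll lower it.

>>> send_rows(
  plan=[
    [255,-0.001,0,0.01,0],
    [255,0,0,0.015,0],
    [255,0,0,0.012,0],
    [255,0,0,0.007,0],
    [255,0,0,0.003,0],
    [255,0,0,0.002,0],
    [255,0,0,0,0],
    [255,0,0,0.001,0],
    [255,0,0,0,0],
    [255,0,0,0,0],
  ],
)

```text
time_s: 23.92
position: [0.6324, 0.1535, 0.0384]
tcp_rot: [[0.999, 0.039, 0.001], [0.039, -0.999, 0.0], [0.001, -0.0, -1.0]]
force: [-0.3, -0.7, -6.4]
opening: 0.533
grasp_force: 30.0
```

>>> send_rows(
  plan=[
    [255,0,0,0.001,0],
    [255,0,0,0.001,0],
    [255,0,0,0,0],
    [255,0,0,0,0],
  ],
)

```text
time_s: 24.25
position: [0.6325, 0.1535, 0.037]
tcp_rot: [[0.999, 0.039, 0.001], [0.039, -0.999, 0.0], [0.001, -0.0, -1.0]]
force: [-1.6, -0.7, 2.3]
opening: 0.528
grasp_force: 30.0
```

>>> send_rows(
  plan=[
    [0,0,0,0,0],
    [0,0,0,0,0],
    [0,0,0,0,0],
    [0,0,0,0,0],
    [0,0,0,0,0],
    [0,0,0,0,0],
    [0,0,0,0,0],
    [0,0,0,-0.01,0],
    [0,0,0,-0.025,0],
    [0,0,0,-0.04,0],
    [0,0,0,-0.04,0],
    [0,0,0,-0.035,0],
    [0,0,0,0,0],
    [0,0,0,0,0],
  ],
)

```text
time_s: 25.42
position: [0.6339, 0.1537, 0.1899]
tcp_rot: [[0.999, 0.039, 0.007], [0.039, -0.999, 0.0], [0.007, -0.0, -1.0]]
force: [0.1, 0.4, -0.4]
opening: 1.003
grasp_force: 0.0
```

```bash
python3 -c "
from h import *
go(.447,.1155,.13)"
```

```text
psi 2.23 turn 0.0 shift [-0.1882  0.0309  0.0599]
```

>>> send_rows(
  plan=[
    [0,-0.0134,0.0022,0,0],
    [0,-0.0268,0.0044,0,0],
    [0,-0.0268,0.0044,0,0],
    [0,-0.0268,0.0044,0,0],
    [0,-0.0268,0.0044,0,0],
    [0,-0.0268,0.0044,0,0],
    [0,-0.0268,0.0044,0,0],
    [0,-0.0134,0.0022,0.015,0],
    [0,0,0,0.025,0],
    [0,0,0,0.015,0],
    [0,0,0,0,0],
    [0,0,0,0,0],
    [0,0,0,0,0],
  ],
)

```text
time_s: 26.5
position: [0.4458, 0.1154, 0.1309]
tcp_rot: [[0.999, 0.039, -0.0], [0.039, -0.999, -0.0], [-0.0, -0.0, -1.0]]
force: [-0.4, 0.1, 0.2]
opening: 1.001
grasp_force: 0.0
```

```bash
python3 - <<'E'
from h import *
go(.447,.1155,.033)
p,d=capture('scene');cv2.imwrite('pics/s7.png',p[150:350,300:520].repeat(3,0).repeat(3,1))
E
```

```text
psi 2.23 turn 0.0 shift [ 0.0012 -0.      0.0979]
```

View pics/s7.png

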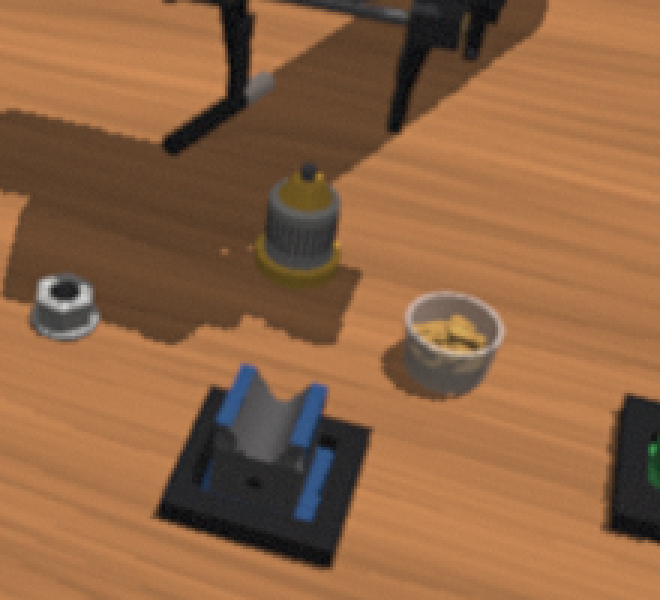

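The V-block stands flat within the blue cut-out, (262,450) in the crop, and the jaws (238,100) and (395,130) straddle the forming head (300,225).

>>> send_rows(
  plan=[
    [0,0.001,0,0.02,0],
    [0,0,0,0.025,0],
    [0,0,0,0.025,0],
    [0,0,0,0.015,0],
    [0,0,0,0.01,0],
    [0,0,0,0.003,0],
    [0,0,0,0,0],
    [255,0,0,0,0],
    [255,0,0,0,0],
    [255,0,0,0,0],
    [255,0,0,0,0],
    [255,0,0,0,0],
    [255,0,0,0,0],
    [255,0,0,0,0],
    [255,0,0,0,0],
    [255,0,0,0,0],
    [255,0,0,0,0],
    [255,0,0,0,0],
  ],
)

```text
time_s: 28.05
position: [0.4467, 0.1156, 0.033]
tcp_rot: [[0.999, 0.039, 0.0], [0.039, -0.999, 0.0], [0.0, -0.0, -1.0]]
force: [-0.1, 1.8, 3.0]
opening: 0.497
grasp_force: 30.0
```

>>> send_rows(
  plan=[
    [255,0,0,-0.005,0],
    [255,0,0,-0.015,0],
    [255,0,0,-0.025,0],
    [255,0,0,-0.03,0],
    [255,0,0,-0.03,0],
    [255,0,0,-0.03,0],
    [255,0,0,-0.02,0],
    [255,0,0,0,0],
    [255,0,0,0,0],
  ],
)

```text
time_s: 28.8
position: [0.4465, 0.1153, 0.188]
tcp_rot: [[0.999, 0.039, 0.001], [0.039, -0.999, -0.0], [0.001, 0.0, -1.0]]
force: [-0.5, -0.5, -7.3]
opening: 0.5
grasp_force: 30.0
```

```bash
python3 -c "
from h import *
go(.6568,-.1478,.09)"
```

```text
psi 2.23 turn 0.0 shift [0.1999 0.271  0.098 ]
```

>>> send_rows(
  plan=[
    [255,0.01,0.0136,0,0],
    [255,0.02,0.0271,0,0],
    [255,0.02,0.0271,0,0],
    [255,0.02,0.0271,0,0],
    [255,0.02,0.0271,0,0],
    [255,0.02,0.0271,0,0],
    [255,0.02,0.0271,0,0],
    [255,0.02,0.0271,0,0],
    [255,0.02,0.0271,0,0],
    [255,0.02,0.0271,0,0],
    [255,0.01,0.0136,0.01,0],
    [255,0,0,0.025,0],
    [255,0,0,0.03,0],
    [255,0,0,0.025,0],
    [255,0,0,0.008,0],
    [255,0,0,0,0],
    [255,0,0,0,0],
    [255,0,0,0,0],
  ],
)

```text
time_s: 30.3
position: [0.6581, -0.148, 0.0906]
tcp_rot: [[0.999, 0.039, 0.002], [0.039, -0.999, -0.001], [0.002, 0.001, -1.0]]
force: [-0.4, 0.3, -5.2]
opening: 0.501
grasp_force: 30.0
```

```bash
python3 - <<'E'
from h import *
go(.6568,-.1478,.037)
p,d=capture('scene');cv2.imwrite('pics/s8.png',p[140:320,140:340].repeat(3,0).repeat(3,1))
E
```

```text
psi 2.23 turn 0.0 shift [-0.0012 -0.0003  0.0536]
```

View pics/s8.png

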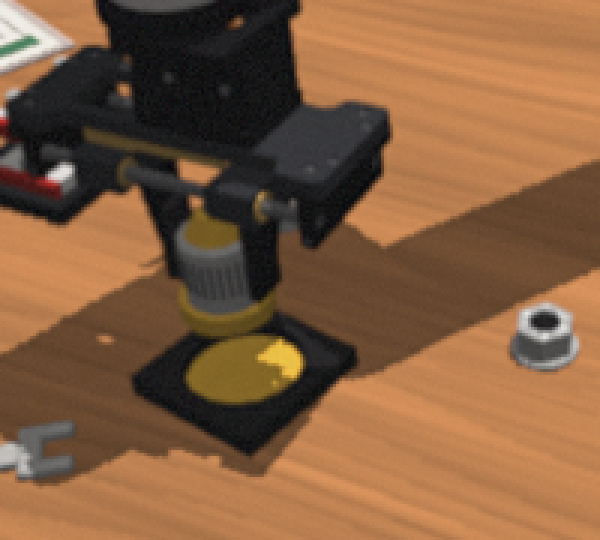

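The forming head hangs straight at (228,275), above the yellow floor (245,368). I'll lower it.

>>> send_rows(
  plan=[
    [255,0,0,0.01,0],
    [255,0,0,0.015,0],
    [255,0,0,0.012,0],
    [255,0,0,0.008,0],
    [255,0,0,0.004,0],
    [255,0,0,0.002,0],
    [255,0,0,0,0],
    [255,0,0,0.001,0],
    [255,0,0,0,0],
    [255,0,0,0,0],
  ],
)

```text
time_s: 31.18
position: [0.6575, -0.1479, 0.0384]
tcp_rot: [[0.999, 0.039, 0.001], [0.039, -0.999, -0.0], [0.001, 0.0, -1.0]]
force: [-0.9, -0.5, -5.2]
opening: 0.498
grasp_force: 30.0
```

>>> send_rows(
  plan=[
    [255,0,0,0.001,0],
    [255,0,0,0.001,0],
    [255,0,0,0,0],
    [255,0,0,0,0],
  ],
)

```text
time_s: 31.52
position: [0.6575, -0.1479, 0.037]
tcp_rot: [[0.999, 0.039, 0.001], [0.039, -0.999, -0.001], [0.001, 0.001, -1.0]]
force: [-2.1, 0.6, 2.0]
opening: 0.495
grasp_force: 30.0
```

Contact. I'll release, lift, and move back out of the view for a check.

>>> send_rows(
  plan=[
    [0,0,0,0,0],
    [0,0,0,0,0],
    [0,0,0,0,0],
    [0,0,0,0,0],
    [0,0,0,0,0],
    [0,0,0,0,0],
    [0,0,0,0,0],
    [0,0,0,0,0],
    [0,0,0,-0.01,0],
    [0,0,0,-0.025,0],
    [0,0,0,-0.04,0],
    [0,0,0,-0.04,0],
    [0,0,0,-0.04,0],
    [0,-0.02,0,-0.02,0],
    [0,-0.035,0,0,0],
    [0,-0.035,0,0,0],
    [0,-0.035,0,0,0],
    [0,-0.035,0,0,0],
    [0,-0.02,0,0,0],
    [0,0,0,0,0],
  ],
)

```text
time_s: 33.18
position: [0.4723, -0.1533, 0.2113]
tcp_rot: [[0.999, 0.037, -0.005], [0.037, -0.999, 0.002], [-0.004, -0.002, -1.0]]
force: [0.3, 0.2, -0.5]
opening: 0.999
grasp_force: 0.0
```

```bash
python3 - <<'E'
from h import *
p,d,W=cloud("scene"); cv2.imwrite('pics/s9.png',p[90:390,60:600])
X,Y,Z=W[...,0],W[...,1],W[...,2]
for n,x,y,h in [("head",.6568,-.1478,80),("vb",.6325,.1543,56),("die",.5215,-.4003,78),("hex",.5435,.3725,66),("dial",.5005,-.222,18),("cup",.504,.2245,34)]:
    m=(d>0)&(np.hypot(X-x,Y-y)<.045)&(Z>.024 if n not in("dial","cup") else Z>.008); q=W[m]; print(n,"exp top",h,"top",np.percentile(q[:,2],99).round(4),rect(q))
s=read_state();print(s['position'],s['force'],s['time_s'])
E
```

```text
head exp top 80 top 0.0805 [ 662.4 -144.6   41.1   44.9   39.9]
vb exp top 56 top 0.0583 [633.7 154.3  49.5  47.5   2.2]
die exp top 78 top 0.0781 [ 524.9 -397.2   42.1   79.6   89.9]
hex exp top 66 top 0.0675 [548.2 372.2  32.2  36.   69.8]
dial exp top 18 top 0.3756 [ 493.7 -220.7   78.7   70.9   35.7]
cup exp top 34 top 0.0356 [506.2 225.3  56.7  52.6  14.8]
[ 0.47547436 -0.15436738  0.21171223] [ 0.91092725 -1.06597064 -0.71788933] 33.2333
```

View pics/s9.png

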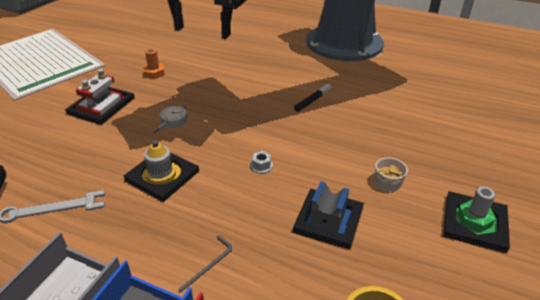

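The picture shows all four tools upright in their nests: head (158,165), V-block (330,205), die set (98,92), anvil (483,205). Their measured heights are each within 2.5 mm of seated height. The dial (172,117), the cup and the orange look-alike have not moved, and the arm is clear.

```bash
python3 -c "
from rig import *
print(hand_in())"
```

```text
the job is handed in; nothing more can be done
None
```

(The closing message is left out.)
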